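# Pressure-test the tall flask on the glassblower's bench

### The arm

A 6-joint arm with a two-finger parallel gripper is mounted at the origin on the work surface. World frame = base frame: x ahead of the robot, y to its left, z up, the work surface at z = 0. Lengths are in m, angles in degrees, forces in N, time in s.
With the tool pointing down it reaches from about 0.35 to 0.875 m from the base axis. Payload 4.2 kg.
Tool frame: the origin (TCP) lies midway between the tips of the shut fingers; the grasp point (between the pads) lies 19 mm behind it; y points along the fingers, z is the direction in which the jaws open and shut, and the axes are right-handed (so a half turn about y gives the same grasp; the last joint's range is limited). The gripper opens to 87 mm and grips with 3 to 60 N. Pads are 19 mm wide; open, the fingers measure 117 mm over their backs; the gripper's body (75 mm by 190 mm) begins 51 mm behind the grasp point.
Start: joints at [78.186, 22.042, 0.453, 0, -68.411, -14.817], TCP at [0.28, 0.559, 0.223] pointing down, gripper open.
Joint ranges: [-179.83, 179.83], [-69.29, 118.12], [-61.27, 80.66], [-181.25, 117.63], [-171.15, -9.14], [-177.46, 177.46]. Speed limits (degrees/s): [159.86, 159.86, 180, 180, 180, 180].

### API

Orientations are given as [roll, pitch, yaw] about the fixed x, y, z axes, in that order (R = Rz(yaw) Ry(pitch) Rx(roll)).
In Python, from workcell import env gives the robot as it stands. The module is installed in compiled form; this text tells all that it offers. Calls block until the motion is done:
- env.goto(position, orientation): joint-space move of the TCP to a pose.
- env.move_straight(position, rotation=None, rate=0.15, force_limit=None): straight line of the TCP; rotation=None keeps the orientation; rate is the mean speed in m/s. With force_limit (N) it stops when the force on the tool has changed by that much, and returns True; else False.
- env.set_joints(angles): joint-space move.
- env.gripper_to(opening, grasp_force=None): opening from 0.0 (shut) to 1.0 (fully open); grasp_force is the grip in N (None keeps the last); returns when the fingers have stopped.
- env.dwell(seconds).
- env.inverse_kinematics(position, orientation): joint angles nearest the present ones, or None.
- env.read_state(): the state.
- env.grab_frame(name): name is "side" or "top"; returns a dict with "image" (420x560x3 uint8, blue, green, red), "fx", "fy", "cx", "cy" (pixels), "position" and "orientation" of the camera in the world. Camera axes: x right, y up, looking along -z (the intrinsics and any distortion apply to the point x, -y, -z); pixel columns grow to the right and rows downward; lengths in m; the calibration is good to about 2 mm. A picture is of the moment at which its call begins. There is no depth.
A pose or a line that the arm cannot do raises env.Unreachable and nothing moves.
- env.close_job(): hands the job in, once; it reports no verdict.
Trained networks look in a picture, given as the dict that the camera call returned (one of the last four; its "shot" number tells which), for a name from the list of things; names that differ only in an ending like _2 or _b are one class to them, and where a whole thing is asked for, a point or a joint stands for the part that bears it (a point fixed in the world has none). Each returns a list of dicts, best first, with "score" (0 to 1); they miss things now and then, are a little off and sometimes report something else, mostly with a low value. They report only what shows in the picture. A call takes as long as a camera call.
- env.search_frame(picture, thing): "xyz" ([x, y, z] in m, in world coordinates, good to about 4 mm: the middle of the surface that is visible of it).
- env.trace(picture, thing): "mask" (420x560 bool, what is visible of it).
The state is a dict: "clock": time; "joint_positions": joint angles; "qvel": joint speeds; "joint_torque": joint torques, N m; "position": TCP position; "tool_rot": TCP orientation; "force": force on the tool from outside, world axes, zero at the start; "wrist_torque": the same for the moment, N m; "opening": opening from 0.0 (shut) to 1.0 (fully open).
Only numpy, scipy, OpenCV 4.12 (cv2) and the standard library are available. Lean on these libraries where they do the work, as an engineer would, in place of code of your own. Each camera call takes 0.05 s, during which the arm holds its last target.

### The job

Pressure-test the tall flask: first screw its cap tight by the bar on top (clockwise seen from above, until it stops), then press the sprung hand lever of the test valve down with the fingers until it lies level, halfway down, and finish while still holding it there. Do not press the lever before the cap is tight, and never push it to its bottom stop, which would vent the flask. Leave the round flask's cap as it is and do not shift the small glass cone and the paddle that stand among these things.

Things in the scene. Friction and masses are not known exactly. Their poses are not given: they have to be found in the camera images.
- tall_flask: the flask to test: a straight glass cylinder 62 mm wide with a narrow neck, fixed on a 100 x 100 x 12 mm aluminium foot, a 12 mm clamp post on its +x side ending below the cap. Origin: centre of the foot's underside (on the 12 mm thick dark slab), z up. Cap: underside 150 mm above the origin, round skirt 46 mm wide, 16 mm tall; on it a bar 44 mm long, 12 wide, 28 tall (top at 194 mm)
- tall_flask_bar (a point): centre of the top of the bar on the tall flask's cap, on the cap's vertical turning axis; turns with the cap: its x axis runs along the bar, its y axis across it (the 12 mm to grip), z up. The cap does not rise or sink as it turns
- tall_flask_cap (a joint): how far the tall flask's cap is unscrewed (rad): 0 = tight against its stop, the bar then along the foot plate's x axis (in line with the clamp post); grows counter-clockwise seen from above to 1.6. Starts at 0.7 to 1.4. Stiff (about 0.08 N m), stays where it is left
- round_flask: the other flask, not to be tested: a short round glass bulb 84 mm wide on the same kind of foot, cap and bar, with the bar's top 144 mm above the origin; origin at the centre of the foot's underside, z up. It may stand left or right of the tall flask
- round_flask_bar_end (a point): top of one end of the bar on the round flask's cap, 22 mm from the cap's axis; must stay where it is
- valve: the test valve: a fixed 200 x 80 x 12 mm aluminium base plate with a grey valve block under the lever's pivot. Origin at the centre of the base's underside, z up, x along the base; the lever reaches to -x. The pivot lies at (55, 0, 95) mm in this frame, its axis along y
- lever_pad (a point): centre of the upper face of the black pad at the lever's end, where to press; moves with the lever. Pad 60 mm along the lever, 44 mm wide, 14 mm thick; its centre 150 mm from the pivot, its upper face 7 mm above the lever's centre line. With the lever level this point is at (-95, 0, 102) mm in the valve's frame. Site axes are level when the lever is released
- valve_lever (a joint): how far the lever is pressed (rad): 0 = released, the pad then 0.25 rad above level; 0.25 = level, halfway, to be held; 0.5 = bottom stop (vents). Pressing the pad straight down takes about 2.5 N at first, about 5.5 N when level and about 8 N at the bottom; sprung, returns to 0 when let go
- glass_cone: a loose glass funnel joint standing on its wide end: 40 mm wide foot, 55 mm tall; origin at its underside's centre; a bystander
- graphite_paddle: a loose hand paddle with a dark flat blade and a wooden handle, 145 mm long, 24 mm wide, 11 mm tall, lying on the slab; origin at its underside, near the joint of blade and handle; a bystander

How it is judged:
By the outcome, as a careful person would: the job done as asked, in the order asked, and still so for the second after the job is handed in, while the arm keeps its last pose, push and grip.
It also fails if it takes over 45 s, if anything falls off the work surface, if the arm or the gripper's body presses on something with over 40 N, if the wrist force passes 120 N, or if a joint passes its speed limit or range.

## Working session

There is one attempt and no reset: what is moved stays moved. The work goes in short steps, each a Python script; the robot and the scene stay as the last script left them, time stands still between calls to the robot, and variables do not carry over. Pictures are saved under pics/ and viewed, and the job is handed in when it is done.

```bash
mkdir -p pics; python3 - <<'E'
from workcell import env
import cv2,numpy as np,pickle
s=env.read_state();print(s)
fs={}
for n in("side","top"):
    f=env.grab_frame(n);fs[n]=f
    cv2.imwrite(f"pics/{n}0.png",f["image"]);print(n,{k:v for k,v in f.items() if k!="image"})
    for t in["tall_flask","tall_flask_bar","round_flask","valve","lever_pad","glass_cone","graphite_paddle"]:
        r=env.search_frame(f,t);print(t,[(np.round(x["xyz"],3),round(x["score"],2)) for x in r[:3]])
pickle.dump(fs,open("f0.pkl","wb"))
print(env.read_state()["clock"])
E
```

```text
{'clock': 0.0, 'joint_positions': array([ 7.81865160e+01,  2.20906822e+01,  3.81786524e-01, -3.03853623e-02,
       -6.84118634e+01, -1.48158940e+01]), 'qvel': array([-0.03678598, -0.0328688 , -0.00622487,  0.04184431,  0.02414973,
       -0.03030807]), 'joint_torque': array([-5.84572099e-04, -3.90659988e+01,  1.87404388e+01,  4.21957076e+00,
        1.09860190e-02, -1.93073170e-04]), 'position': array([0.2798506 , 0.5581805 , 0.22147054]), 'tool_rot': array([-8.98760344e+01,  3.58874929e-03,  1.53359416e+02]), 'force': array([-0.18336585,  0.12240618, -0.04307169]), 'wrist_torque': array([0.03414087, 0.05897233, 0.02262911]), 'opening': 0.9969638587016519}
side {'fx': 473.0816197978472, 'fy': 473.0816197978472, 'cx': 277.6691895669183, 'cy': 210.93210856042953, 'position': array([ 0.08783525, -0.53297579,  0.59301394]), 'orientation': array([ 58.78244296,  -0.35651054, -40.52048179]), 'shot': 1}
tall_flask [(array([0.526, 0.001, 0.083]), 0.89)]
tall_flask_bar [(array([0.528, 0.008, 0.176]), 0.95)]
round_flask [(array([ 0.603, -0.265,  0.065]), 0.57)]
valve [(array([0.606, 0.254, 0.0
[... 189 characters left out ...]
,  0.02 ]), 0.63)]
top {'fx': 449.8033518247062, 'fy': 449.8033518247062, 'cx': 282.7013114701493, 'cy': 212.07713673999487, 'position': array([0.41612968, 0.01708137, 0.88550654]), 'orientation': array([ 10.12957569,  -0.89021537, -90.39787126]), 'shot': 2}
tall_flask [(array([0.529, 0.018, 0.03 ]), 0.7), (array([ 0.618, -0.253,  0.126]), 0.28)]
tall_flask_bar [(array([0.542, 0.02 , 0.179]), 0.69)]
round_flask [(array([ 0.613, -0.238,  0.08 ]), 0.65)]
valve [(array([0.592, 0.25 , 0.078]), 0.59)]
lever_pad [(array([0.545, 0.252, 0.144]), 0.97)]
glass_cone [(array([0.56 , 0.121, 0.025]), 0.56)]
graphite_paddle [(array([ 0.64 , -0.126,  0.024]), 0.72), (array([0.54 , 0.02 , 0.177]), 0.44)]
0.8
```

View pics/side0.png

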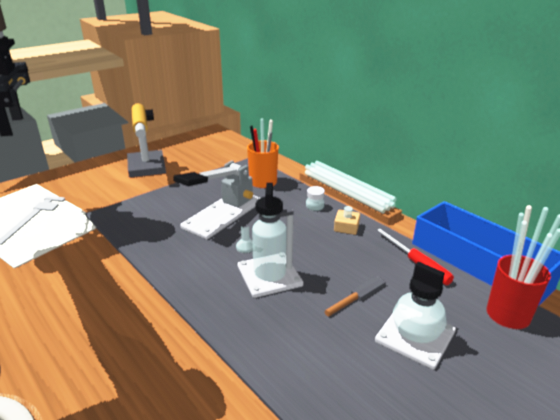

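View pics/top0.png

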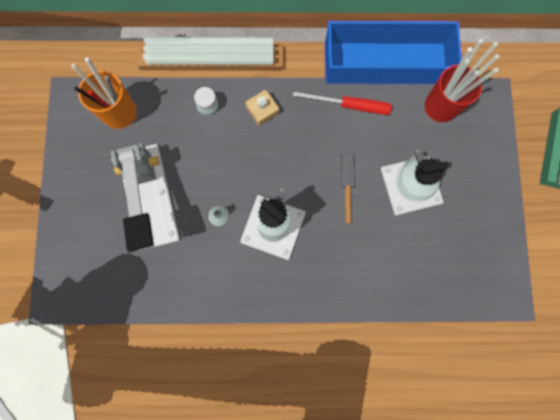

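The side view shows the tall flask with its bar at (269,190), the valve pad at (190,179) and the round flask at (425,280). The top view shows the tall flask's foot around (273,227), the pad at (138,232), the cone at (218,215) and the paddle at (348,190). Next I'll enlarge the parts that matter.

```bash
python3 - <<'E'
import cv2,pickle,numpy as np
fs=pickle.load(open("f0.pkl","rb"))
t=fs["top"]["image"];s=fs["side"]["image"]
def c(im,x,y,w,h,k): return cv2.resize(im[y:y+h,x:x+w],None,fx=k,fy=k,interpolation=cv2.INTER_CUBIC)
cv2.imwrite("pics/a.png",np.hstack([c(t,230,175,80,100,5),c(t,105,145,80,100,5)][:2]))
cv2.imwrite("pics/b.png",c(s,165,145,160,150,4)[:600])
E
```

```text
(no output)
```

View pics/a.png

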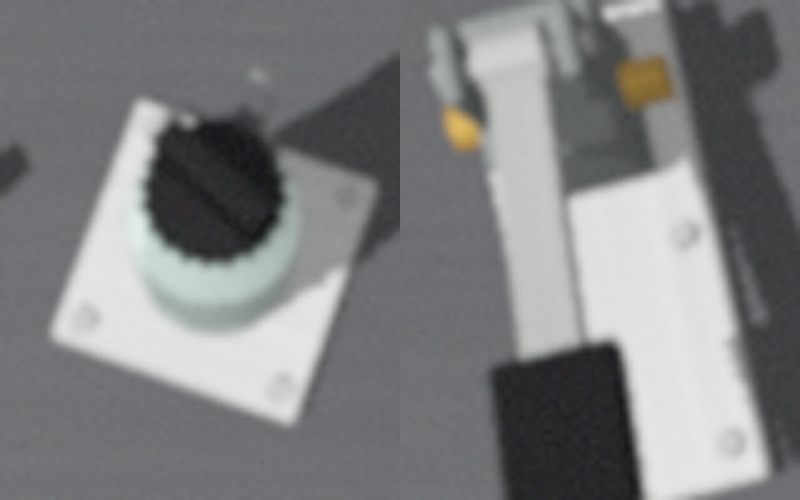

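View pics/b.png

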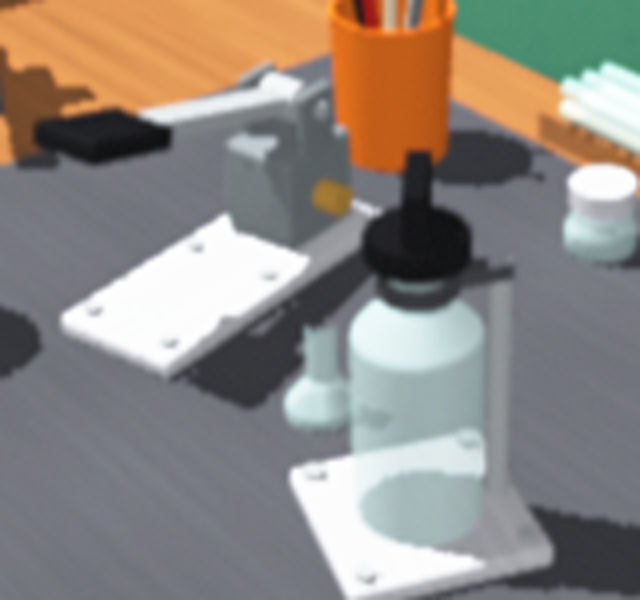

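```bash
cat > h.py <<'E'
import numpy as np,cv2,pickle
from scipy.spatial.transform import Rotation as R
def proj(f,P):
    P=np.atleast_2d(P);Rm=R.from_euler("xyz",f["orientation"],degrees=True).as_matrix()
    c=(P-f["position"])@Rm
    return np.c_[f["cx"]+f["fx"]*c[:,0]/-c[:,2],f["cy"]+f["fy"]*(-c[:,1])/-c[:,2]]
def back(f,uv,z):
    uv=np.atleast_2d(np.array(uv,float));Rm=R.from_euler("xyz",f["orientation"],degrees=True).as_matrix()
    d=np.c_[(uv[:,0]-f["cx"])/f["fx"],-(uv[:,1]-f["cy"])/f["fy"],-np.ones(len(uv))]@Rm.T
    s=(z-f["position"][2])/d[:,2];return f["position"]+d*s[:,None]
E
python3 - <<'E'
from h import *
fs=pickle.load(open("f0.pkl","rb"));t=fs["top"];s=fs["side"]
k=5;c=lambda x,y:(230+(x+.5)/k-.5,175+(y+.5)/k-.5)
p=back(t,[c(145,97),c(378,183),c(294,425),c(50,337)],.024);print(p,p.mean(0))
for a,b in((0,1),(3,2),(3,0),(2,1)): d=p[b]-p[a];print(np.linalg.norm(d),np.degrees(np.arctan2(d[1],d[0])))
k=4;c=lambda x,y:(165+(x+.5)/k-.5,145+(y+.5)/k-.5)
q=back(s,[c(290,477),c(350,598),c(552,552)],.024);print("side",q,(q[0]+q[2])/2)
for d in (q[1]-q[0],q[2]-q[1]):print(np.linalg.norm(d),np.degrees(np.arctan2(d[1],d[0])))
im=t["image"][180:235,250:300].astype(float);im=np.clip((im-10)*4,0,255).astype('uint8')
im2=s["image"][180:225,245:295].astype(float);im2=np.clip((im2-10)*4,0,255).astype('uint8')
cv2.imwrite("pics/c.png",np.hstack([cv2.resize(im,(400,440),interpolation=cv2.INTER_CUBIC),cv2.resize(im2,(400,440),interpolation=cv2.INTER_CUBIC)]))
E
```

```text
[[ 0.60612433  0.04957874  0.024     ]
 [ 0.57152115 -0.04121998  0.024     ]
 [ 0.47771017 -0.00762017  0.024     ]
 [ 0.51194892  0.08580141  0.024     ]] [0.54182614 0.021635   0.024     ]
0.09716885783799374 -110.86172775686826
0.09949815803048938 -110.12774102400952
0.1009013946167603 -21.03823174097894
0.0996466113275021 -19.70574620547957
side [[ 0.50980652  0.0774238   0.024     ]
 [ 0.47784597 -0.01142577  0.024     ]
 [ 0.56917652 -0.04660046  0.024     ]] [0.53949152 0.01541167 0.024     ]
0.09442309698436732 -109.7844331054462
0.09786995150052338 -21.063496374322856
```

View pics/c.png

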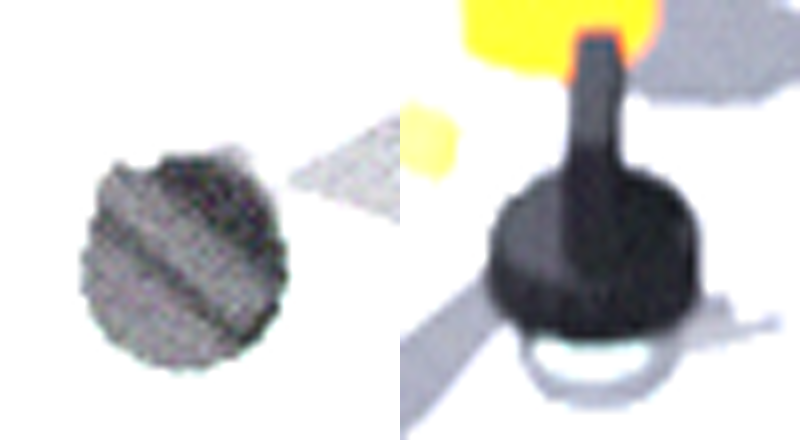

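```bash
python3 - <<'E'
from h import *
fs=pickle.load(open("f0.pkl","rb"));t=fs["top"];s=fs["side"]
def box(cx,cy,yaw,lx,ly,z0,z1):
    c,sn=np.cos(np.radians(yaw)),np.sin(np.radians(yaw))
    b=[(a,d) for a,d in((-1,-1),(1,-1),(1,1),(-1,1))]
    return np.array([[cx+c*a*lx/2-sn*d*ly/2,cy+sn*a*lx/2+c*d*ly/2,z] for z in(z0,z1) for a,d in b])
out=[]
for f,x0,y0,w,h in((t,230,175,80,100),(s,225,165,80,140)):
    k=5 if f is t else 4
    im=cv2.resize(np.clip((f["image"].astype(float))*(2.5),0,255).astype('uint8')[y0:y0+h,x0:x0+w],None,fx=k,fy=k,interpolation=cv2.INTER_CUBIC)
    def T(P): return np.round((proj(f,P)-[x0,y0]+.5)*k-.5).astype(int)
    X,Y=.5408,.0190
    for B,col in((box(X,Y,51,.044,.012,.178,.206),(0,255,0)),(box(X,Y,-20.4,.1,.1,.012,.024),(0,0,255))):
        p=T(B);cv2.polylines(im,[p[:4].reshape(-1,1,2)],1,col,1);cv2.polylines(im,[p[4:].reshape(-1,1,2)],1,col,1)
    a=np.linspace(0,6.28,40)
    for z in(.162,.178):cv2.polylines(im,[T(np.c_[X+.023*np.cos(a),Y+.023*np.sin(a),0*a+z]).reshape(-1,1,2)],1,(255,0,0),1)
    out.append(cv2.copyMakeBorder(im,0,600-im.shape[0],0,400-im.shape[1],cv2.BORDER_CONSTANT))
cv2.imwrite("pics/d.png",np.hstack(out))
E
```

```text
(no output)
```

View pics/d.png

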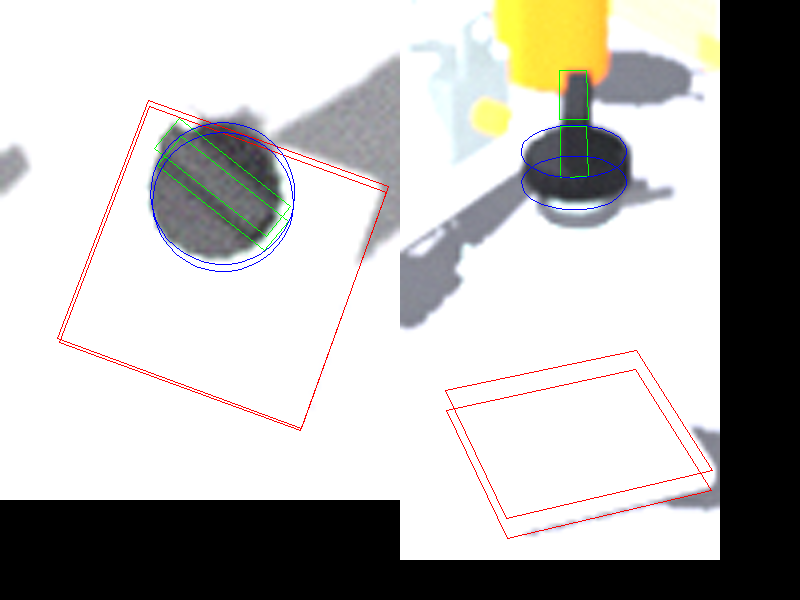

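```bash
python3 - <<'E'
from workcell import env
import numpy as np
X,Y=.5408,.0195
for y0 in(51,-129):
  for d in(0,-36,-72,-78):
    print(y0+d,env.inverse_kinematics([X,Y,.182],[-90,0,y0+d]))
s=env.read_state()
env.move_straight([s["position"][0],s["position"][1],.30],rate=.2)
j=env.inverse_kinematics([X,Y,.27],[-90,0,51]);j2=env.inverse_kinematics([X,Y,.27],[-90,0,-129])
print(j,j2,env.read_state()["clock"])
E
```

```text
51 [ 1.92403623e+01  1.58657834e+01 -1.48612323e+01 -2.54444375e-14
 -5.92729843e+01 -5.82403623e+01]
15 [ 1.92403623e+01  1.58657834e+01 -1.48612323e+01 -2.54444375e-14
 -5.92729843e+01 -9.42403623e+01]
-21 [ 1.92403623e+01  1.58657834e+01 -1.48612323e+01 -2.54444375e-14
 -5.92729843e+01 -1.30240362e+02]
-27 [ 1.92403623e+01  1.58657834e+01 -1.48612323e+01 -2.54444375e-14
 -5.92729843e+01 -1.36240362e+02]
-129 [ 1.92403623e+01  1.58657834e+01 -1.48612323e+01  2.54444375e-14
 -5.92729843e+01  1.21759638e+02]
-165 [ 1.92403623e+01  1.58657834e+01 -1.48612323e+01  2.54444375e-14
 -5.92729843e+01  8.57596377e+01]
-201 [ 1.92403623e+01  1.58657834e+01 -1.48612323e+01  2.54444375e-14
 -5.92729843e+01  4.97596377e+01]
-207 [ 1.92403623e+01  1.58657834e+01 -1.48612323e+01  2.54444375e-14
 -5.92729843e+01  4.37596377e+01]
[ 1.92403623e+01  1.20515554e+01 -6.84260206e+00 -2.54444375e-14
 -7.11058425e+01 -5.82403623e+01] [ 1.92403623e+01  1.20515554e+01 -6.84260206e+00  2.54444375e-14
 -7.11058425e+01  1.21759638e+02] 1.3333
```

```bash
python3 - <<'E'
from workcell import env
import numpy as np,cv2
X,Y=.5408,.0195
env.goto([X,Y,.27],[-90,0,51])
print(env.move_straight([X,Y,.184],rate=.12,force_limit=8))
f0=env.read_state();print(f0["position"],f0["tool_rot"],f0["force"],f0["wrist_torque"],f0["clock"])
env.gripper_to(0.0,6)
f=env.read_state();print(f["opening"],f["force"],f["wrist_torque"],f["position"],f["tool_rot"],f["clock"])
for n in("side","top"):cv2.imwrite(f"pics/{n}1.png",env.grab_frame(n)["image"])
E
```

```text
False
[0.541453   0.01970438 0.18475915] [-9.00663097e+01 -6.24772099e-02  5.10248830e+01] [-0.2180827   0.47005675 -0.31523297] [ 0.10601376 -0.10710815 -0.01681086] 4.35
0.14859928116528373 [ 3.7142001  -3.14711466 -1.31188952] [-0.89560297 -0.9422645  -0.10990945] [0.54137324 0.01908363 0.18403793] [-9.00694947e+01 -1.12967854e-02  5.09874164e+01] 5.5333
```

View pics/side1.png

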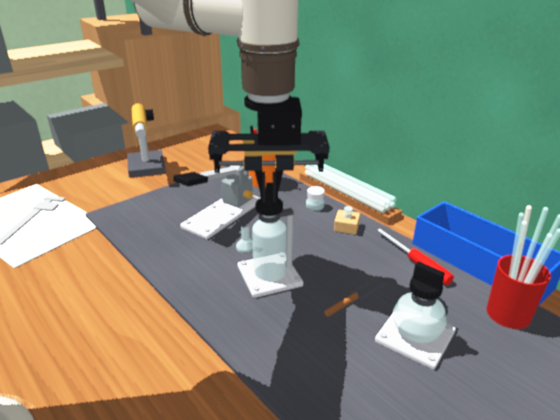

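The fingers closed to about 12.9 mm on the bar at (268,190), but a side force of about 5 N means I'm slightly off centre. I'll shift until it goes away.

```bash
python3 - <<'E'
from workcell import env
import numpy as np
X,Y=.5408,.0195
u=np.array([np.cos(np.radians(-39)),np.sin(np.radians(-39))])
f0=np.array([-.218,.47])
s=0
for i in range(6):
    f=env.read_state()["force"][:2]-f0
    a=f@u;print(round(s*1000,1),round(a,2),round(f@[-u[1],u[0]],2))
    if abs(a)<1.5:break
    s+=.0008*np.sign(a);env.move_straight([X+s*u[0],Y+s*u[1],.184],rate=.02)
r=env.read_state();print(r["position"],r["wrist_torque"],r["opening"],r["clock"])
E
```

```text
0 5.52 -0.93
0.8 4.06 -0.89
1.6 -2.02 -0.08
0.8 2.08 -0.26
1.6 -2.39 -0.38
0.8 0.02 -0.06
[0.54149913 0.01883335 0.18404003] [ 0.07372104  0.17358211 -0.10020947] 0.14170114412259693 6.8833
```

```bash
python3 - <<'E'
from workcell import env
import numpy as np
X,Y=.5415,.0189
env.gripper_to(0.0,25)
for y in(30,5,-10,-15,-18,-20,-22,-24,-26):
    env.move_straight([X,Y,.184],[-90,0,y],rate=.02 if y>-10 else .01)
    r=env.read_state();print(y,np.round(r["tool_rot"],2),np.round(r["force"],1),np.round(r["wrist_torque"],3),round(r["opening"],3),round(r["clock"],2))
    if y<-15 and r["wrist_torque"][2]>.5 :break
E
```

```text
30 [-8.994e+01  1.000e-02  3.010e+01] [-3.5  3.8  3.5] [ 1.18   0.976 -0.084] 0.132 7.62
5 [-8.988e+01  4.000e-02  5.070e+00] [-4.7  6.7  4.1] [ 2.194  1.372 -0.096] 0.134 8.2
-10 [-8.984e+01  6.000e-02 -9.930e+00] [-5.4  8.2  5. ] [ 2.605  1.498 -0.025] 0.135 8.61
-15 [-8.983e+01  7.000e-02 -1.494e+01] [-5.7  8.   4.6] [ 2.761  1.471 -0.051] 0.135 8.86
-18 [-8.982e+01  7.000e-02 -1.793e+01] [-5.3  9.8  4.4] [2.846e+00 1.496e+00 2.000e-03] 0.132 9.11
-20 [-8.982e+01  8.000e-02 -1.990e+01] [-5.   9.4  4.4] [ 2.903  1.465 -0.009] 0.135 9.36
-22 [-8.985e+01  6.000e-02 -2.180e+01] [-5.7  9.6  4. ] [2.767 1.301 0.46 ] 0.139 9.61
-24 [-8.985e+01  4.000e-02 -2.379e+01] [-5.   7.6  4.7] [2.601 1.211 0.526] 0.139 9.86
```

```bash
python3 - <<'E'
from workcell import env
import numpy as np,cv2,pickle
from h import *
X,Y=.5415,.0189
env.gripper_to(0.45)
r=env.read_state();print(r["force"],r["opening"],r["clock"])
env.move_straight([X,Y,.27],rate=.15)
env.move_straight([.42,-.06,.33],rate=.25)
fs={}
for n in("side","top"):
    f=env.grab_frame(n);fs[n]=f;cv2.imwrite(f"pics/{n}2.png",f["image"])
    for t in["lever_pad","tall_flask_bar"]:
        q=env.search_frame(f,t);print(n,t,[(np.round(x["xyz"],3),round(x["score"],2)) for x in q[:2]])
pickle.dump(fs,open("f2.pkl","wb"));print(env.read_state()["clock"])
fs=pickle.load(open("f0.pkl","rb"));t=fs["top"];s=fs["side"]
k=4;c=lambda x,y:(165+(x+.5)/k-.5,145+(y+.5)/k-.5)
q=back(s,[c(65,320),c(165,365),c(310,262),c(228,216)],.024);print("side",q)
for d in (q[1]-q[0],q[2]-q[1]):print(np.linalg.norm(d),np.degrees(np.arctan2(d[1],d[0])))
E
```

```text
[-0.18256403 -0.22620803 -0.0429009 ] 0.44929694805555453 10.625
side lever_pad [(array([0.537, 0.248, 0.144]), 0.75)]
side tall_flask_bar [(array([0.535, 0.013, 0.181]), 0.89)]
top lever_pad [(array([0.546, 0.248, 0.144]), 0.78), (array([ 0.623, -0.231,  0.091]), 0.73)]
top tall_flask_bar [(array([0.54 , 0.021, 0.179]), 0.91)]
12.425
side [[0.49860744 0.27139166 0.024     ]
 [0.51657118 0.19872273 0.024     ]
 [0.63953774 0.23427344 0.024     ]
 [0.63385892 0.30927907 0.024     ]]
0.07485632737340922 -76.11486616287654
0.12800245557621265 16.125044264590883
```

View pics/top2.png

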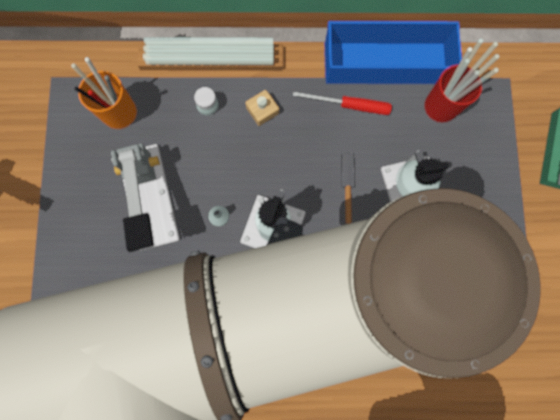

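View pics/side2.png

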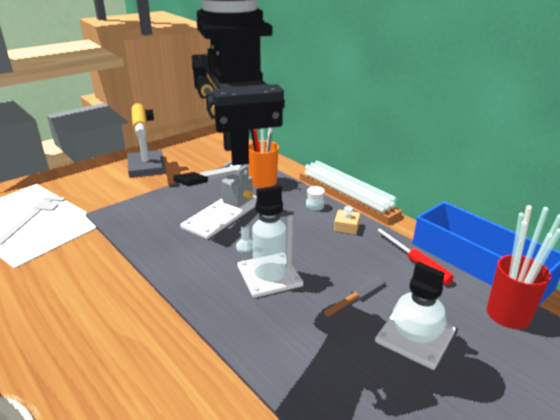

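```bash
cat > ov.py <<'E'
from h import *
import sys
fs=pickle.load(open("f2.pkl","rb"));f0=pickle.load(open("f0.pkl","rb"))
def pts(x,y,yaw,P):
    c,s=np.cos(np.radians(yaw)),np.sin(np.radians(yaw));P=np.array(P,float)
    return np.c_[x+c*P[:,0]-s*P[:,1],y+s*P[:,0]+c*P[:,1],P[:,2]+.012]
rect=lambda lx,ly,z:[(-lx/2,-ly/2,z),(lx/2,-ly/2,z),(lx/2,ly/2,z),(-lx/2,ly/2,z)]
def pad(th,top=True):
    a=.25-th;c,s=np.cos(a),np.sin(a);o=[]
    for l,w in((120,-22),(180,-22),(180,22),(120,22)):
      n=7 if top else -7
      o.append((.055-l/1e3*c+n/1e3*s,w/1e3,.095+l/1e3*s+n/1e3*c))
    return o
def draw(fr,x0,y0,w,h,k,items,g=1):
    im=cv2.resize(np.clip(fr["image"][y0:y0+h,x0:x0+w].astype(float)*g,0,255).astype('uint8'),None,fx=k,fy=k,interpolation=cv2.INTER_CUBIC)
    for P,col in items:
        p=np.round((proj(fr,P)-[x0,y0]+.5)*k-.5).astype(int);cv2.polylines(im,[p.reshape(-1,1,2)],1,col,1)
    return im
E
cat > v.py <<'E'
from ov import *
vx,vy,vw=map(float,sys.argv[1:4])
V=[(pts(vx,vy,vw,rect(.2,.08,.012)),(0,0,255)),(pts(vx,vy,vw,pad(0)),(0,255,0)),(pts(vx,vy,vw,pad(0,False)),(0,200,255))]
F=[(pts(.5415,.0189,-20.4,rect(.044,.012,.194)),(0,255,0))]
a=draw(f0["top"],100,130,95,130,4,V,1.5);b=draw(f0["side"],165,145,100,100,4,V,1.5)
c=draw(fs["top"],250,185,60,60,4,F,2.5);d=draw(fs["side"],245,175,60,60,4,F,2.5)
o=np.zeros((600,800,3),'uint8');o[:520,:380]=a;o[:350,400:]=b[:350];o[355:595,390:590][:]=c[:240,:200];o[355:595,595:795]=d[:240,:200]
cv2.imwrite(sys.argv[4],o)
E
python3 v.py .604 .261 14.5 pics/e.png
```

```text
(no output)
```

View pics/e.png

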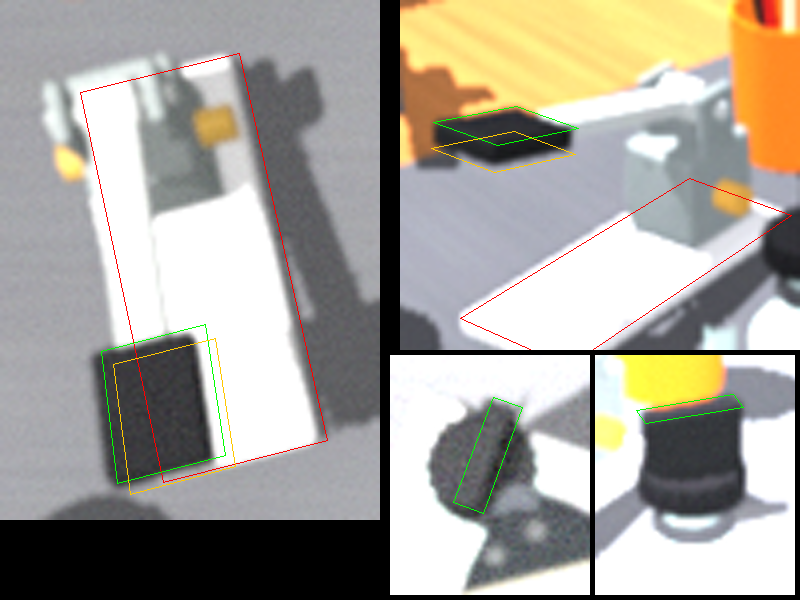

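The bar at top-view (270,212) now lies along the foot's x axis, matching the −20.4° overlay, so the cap is tight. The lever still looks released, with the pad at (138,232). Next I'll press it with shut fingers, in steps.

```bash
python3 - <<'E'
from workcell import env
import numpy as np,cv2,pickle
x,y=.510,.238
o=[-90,0,14.5]
env.gripper_to(0.0,30)
env.goto([x,y,.24],o)
env.move_straight([x,y,.168],rate=.12)
r=env.read_state();b=r["force"];print(r["position"],r["tool_rot"],b,r["opening"],r["clock"])
for z in(.160,.154,.150,.144,.136,.128,.122):
    env.move_straight([x,y,z],rate=.04)
    r=env.read_state();print(z,np.round(r["position"],4),np.round(r["force"]-b,2),round(r["clock"],2))
fs={}
for n in("side","top"):
    f=env.grab_frame(n);fs[n]=f;cv2.imwrite(f"pics/{n}3.png",f["image"])
pickle.dump(fs,open("f3.pkl","wb"))
E
```

```text
[0.51064625 0.23796179 0.16897241] [-89.97726923  -0.10097896  14.48118189] [ 0.09206859 -0.58425906  0.56578211] 0.006213341232519216 15.3333
0.16 [0.5099 0.2379 0.1599] [-0.9  -0.93 -0.05] 15.68
0.154 [0.5104 0.2384 0.1543] [0.16 2.01 2.34] 15.98
0.15 [0.5103 0.2383 0.1501] [0.17 0.81 2.39] 16.23
0.144 [0.5099 0.238  0.1437] [0.69 1.66 3.05] 16.53
0.136 [0.5096 0.2378 0.1356] [-0.98  1.67  3.67] 16.88
0.128 [0.5098 0.2378 0.128 ] [-2.45  0.6   2.64] 17.23
0.122 [0.5101 0.2379 0.1222] [-1.45  0.32  3.41] 17.53
```

View pics/side3.png

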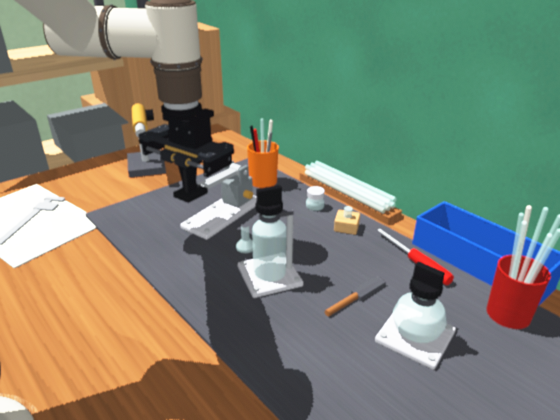

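The fingers met the pad at about z = 0.155, as predicted, and the lever is now partly down (around (188,192)). I'll go on to level.

```bash
python3 - <<'E'
from workcell import env
import numpy as np,cv2,pickle
x,y=.510,.238
for z in(.118,.114):
    env.move_straight([x,y,z],rate=.03)
    r=env.read_state();print(z,np.round(r["position"],4),np.round(r["force"],2),round(r["clock"],2))
env.dwell(.4)
for i in range(3):
    env.dwell(.1);r=env.read_state();print(np.round(r["position"],4),np.round(r["tool_rot"],2),np.round(r["force"],2),round(r["clock"],2))
fs={}
for n in("side","top"):
    f=env.grab_frame(n);fs[n]=f;cv2.imwrite(f"pics/{n}4.png",f["image"])
pickle.dump(fs,open("f4.pkl","wb"))
from ov import *
o=[]
for th,col in((.25,(0,255,0)),):
    V=[(pts(.602,.262,14.5,pad(th)),col),(pts(.602,.262,14.5,pad(th,False)),(0,200,255)),(pts(.602,.262,14.5,[(.055,0,.095),(-.125,0,.095)]),(0,0,255))]
    o=np.hstack([draw(fs["side"],160,140,100,100,4,[],1.5),draw(fs["side"],160,140,100,100,4,V,1.5)])
cv2.imwrite("pics/g.png",o)
E
```

```text
0.118 [0.51   0.2379 0.1181] [-1.61 -0.56  6.09] 17.92
0.114 [0.5099 0.2379 0.1142] [-1.87 -0.92  5.39] 18.2
[0.5099 0.2379 0.1144] [-9.001e+01  1.000e-02  1.450e+01] [-1.81 -0.51  5.51] 18.7
[0.5099 0.2379 0.1144] [-9.001e+01  1.000e-02  1.450e+01] [-2.21 -0.93  4.69] 18.8
[0.5099 0.2379 0.1144] [-9.001e+01  1.000e-02  1.450e+01] [-2.66 -0.13  4.65] 18.9
```

View pics/g.png

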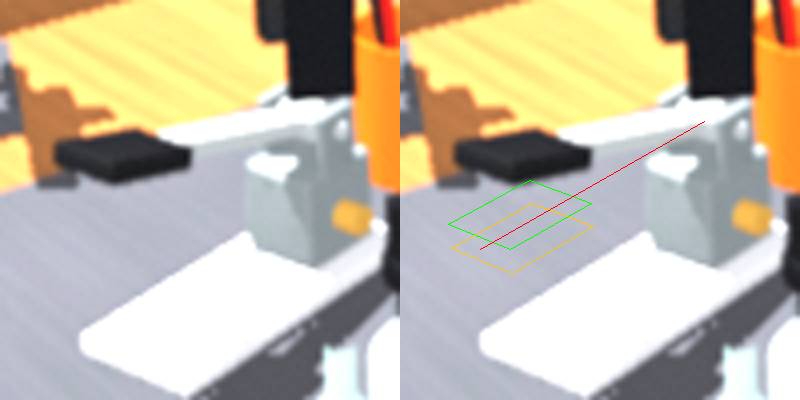

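View pics/top4.png

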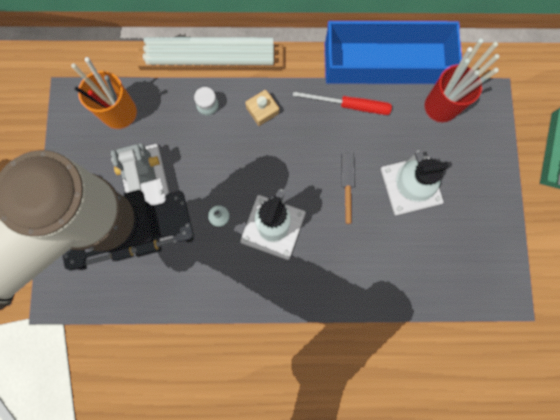

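That overlay used the older frame because of a variable clash in my helper. I'll redo it on the current one.

```bash
python3 - <<'E'
from ov import *
f=pickle.load(open("f4.pkl","rb"))
v=(.603,.2615,14.5);V=[(pts(*v,pad(.25)),(0,255,0)),(pts(*v,pad(.25,False)),(0,200,255)),(pts(*v,[(.055,0,.095),(-.125,0,.095)]),(0,0,255))]
cv2.imwrite("pics/k.png",np.hstack([draw(f["side"],160,140,100,100,4,[],1.5),draw(f["side"],160,140,100,100,4,V,1.5)]))
E
```

```text
(no output)
```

View pics/k.png

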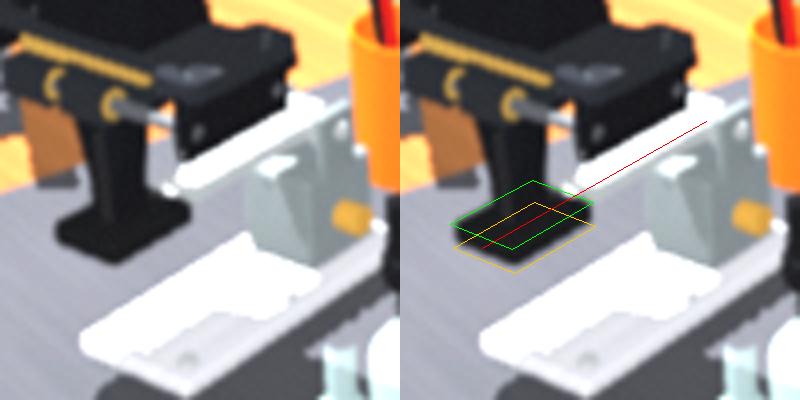

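Compared with the model, the pad sits at the same small camera offset as it did when released, so it is level. The force also fits. I'll hand in the job while holding.

```bash
python3 - <<'E'
from workcell import env
r=env.read_state();print(r["position"],r["force"],r["clock"])
env.close_job()
E
```

```text
[0.50993855 0.23789644 0.11434351] [-2.78229319 -0.18395749  4.95865867] 19.0
the job is handed in; nothing more can be done
```

I screwed the tall flask's cap tight, then pressed the valve lever to level and handed the job in at 19.0 s with the fingers still holding it there.

- **Cap:** I gripped the bar and turned it clockwise about 71° until it stopped. The wrist moment jumped to about 0.5 N m at the stop. The pictures afterwards show the bar in line with the foot's x axis, at about −20° in the world.
- **Lever:** I only pressed it after the cap was tight. The last check had the fingertips at z = 0.1143 m, with level at 0.114 m, pushing with about 5 N where about 5.5 N is expected. I never went further down than that.
- **Bystanders:** in the last top picture the cone, the paddle and the round flask's cap look unmoved.

**Disagreements:** the two cameras differed by 2–6 mm on positions. I settled the bar's centre by feeling for balanced grip forces. In the side view the pad sits about 2 px above the model, but it did so by the same amount when released, so I took it as camera bias. The force readings were noisy by about 1 N, so I judged level mainly by height.

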